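Knock two specimen mounts out of their holder and tip them into the tray

ROBOT

A 6-joint arm with a two-finger parallel gripper is mounted at the origin on the work surface; the furniture and walls round the work are solid. World frame = base frame: x ahead of the robot, y to its left, z up, the work surface at z = 0. Lengths are in m, angles in rad, forces in N, time in s.
With the tool pointing down it reaches from about 0.35 to 0.85 m from the base axis. Payload 8.1 kg.
Tool frame: the origin (TCP) lies at the very end of the fingers, on their centre line; the grasp point (between the pads) lies 19 mm behind it; z points along the fingers, y is the line along which they close (so a half turn about z gives the same grasp; the last joint's range is limited). The gripper opens to 85 mm and grips with 20 to 120 N. Pads are 22 mm wide; open, the fingers measure 114 mm over their backs; the gripper's body (76 mm by 85 mm) begins 54 mm behind the grasp point. The pads swing forward as they close: fully open they stand 13 mm farther back than shut.
Start: joints at [-1.318, 0.13, 1.488, -0, 1.523, -0.085], TCP at [0.199, -0.566, 0.231] pointing down, gripper open.
Joint ranges: [-2.96, 2.96], [-0.89, 2.26], [0.02, 2.5], [-1.34, 4.48], [0, 2.73], [-2.66, 2.66]. Speed limits (rad/s): [2.39, 2.39, 2.79, 3.14, 3.14, 3.14].

INTERFACE

Orientations are given as a unit quaternion [x, y, z, w].
In Python, from plant import robot gives the robot as it stands.
- The arm moves only by the tool jog_arm, never from a script. Its argument "deltas" is a list that holds one entry, the list of rows, each a list of 7 numbers: the shift along the tool's x, y, z in mm, then the turn, a rotation vector about the tool's x, y, z in degrees, then the finger opening in mm, from 0 to 85.4. A call has 1 to 10 rows; each row is the pose to reach, as a shift and turn from the pose commanded when the call began, along the tool's axes at that moment; what a row does not reach only later rows make up. A row lasts 1/10 s, in which the tool goes at most 50 mm and 8.59 degrees, less where a joint would pass 70% of its speed; a pose out of reach is approached as far as the arm can. A call with a gripper value outside its range is refused whole. The fingers move at their own pace and stop on an object; "newtons" is the grip in N (left out, the last holds). Time passes only in rows, so rows that repeat a pose let the fingers close. It gives the time, the measured TCP pose, the force, the opening and the grip force at its end, in the units of the state.
- robot.state(): the state, without advancing time (a new reading comes with each control period).
- robot.get_image(name): name is "scene" or "side" or "wrist"; returns a dict with "frame" (420x560x3 uint8, red, green, blue), "intrinsics" (3x3 intrinsics, pixels), "cam_to_world" (4x4, takes a point from camera to world coordinates); the wrist camera has in their place "mount" (4x4, takes a point from camera to tool coordinates, whose origin is the TCP and whose axes are the flange's). Camera axes: x right, y up, looking along -z (the intrinsics and any distortion apply to the point x, -y, -z); pixel columns grow to the right and rows downward; lengths in m; the calibration is good to about 2 mm. A picture is of the moment at which its call begins: read the wrist's pose just before it. There is no depth.
- robot.finish_job(): hands the job in; it is judged then, once.
Trained networks look in a picture, given as the dict that the camera call returned (one of the last four; its "shot" number tells which), for a name from the list of things; names that differ only in an ending like _2 or _b are one class to them, and where a whole thing is asked for, a point or a joint stands for the part that bears it (a point fixed in the world has none). Each returns a list of dicts, best first, with "confidence" (0 to 1); they miss things now and then, are a little off and sometimes report something else, mostly with a low value. They report only what shows in the picture. A call takes as long as a camera call.
- robot.masks_of(picture, label): "mask" (420x560 bool, what is visible of it) and "rect" ([centre column, centre row, width, height] in pixels, round what is visible of it).
The state is a dict: "clock": time; "joints": joint angles; "qvel": joint speeds; "tau": joint torques, N m; "tool_pos": TCP position; "tool_rot": TCP orientation; "wrist_force": force on the tool from outside, world axes, zero at the start; "ft_torque": the same for the moment, N m; "grip_width": finger opening in m; "grip_force": force on a finger pad.
Only numpy, scipy, OpenCV 4.12 (cv2) and the standard library are available. Lean on these libraries where they do the work, as an engineer would, in place of code of your own. Each camera call takes 0.05 s, during which the arm holds its last target. There are 200 camera calls.

TASK

Knock both round specimen mounts out of the knock-out stand: with a brisk blow of the mallet drive each of its two sprung pins fully down, so that the mounts drop into the catch scoop below, then put the mallet back down on the bench. Draw the scoop out by its handle, tip both mounts into the low steel tray without touching them with the fingers, and stand the empty scoop upright on the bench. Leave the two bottles and the V-grooved anvil where they are.

Things in the scene. Friction and masses are not known exactly. Their poses are not given: they have to be found in the camera images.
- stand: Fixed knock-out stand, 176 mm along its x, 84 mm along y at the feet: four columns carry a steel holder plate (50 mm wide, z 56 to 78 mm) and a grey bridge (46 mm wide, top at z 160). Origin on the bench under its middle. The plate's two holes, at x -29 and +29 mm, hold the mounts on sprung balls. The scoop stands under it between the feet (128 mm apart); its handle comes out at +y.
- pin_a_top (a point): Top of the dark domed cap (22 mm wide, 21 mm high) of the sprung pin over the hole at the stand's x -29 mm; 212 mm above the bench when the pin is up.
- pin_b_top (a point): The same for the pin at the stand's x +29 mm.
- pin_a (a joint): How far pin a is pressed down, in m: 0 up (spring), 0.026 at its stop. Its foot meets the mount at 0.002; sprung balls grip the mount as it goes down (some 15 N) and it falls free only when the pin is driven home, past 0.023. It springs back up.
- pin_b (a joint): The same for pin b.
- mount_a: Specimen mount, a 30 mm disc 16 mm high, origin at the centre of its underside, z through its top; at the start in the holder plate under pin a, its underside 66 mm above the bench.
- mount_b: The same, under pin b.
- scoop: Open sheet-steel catch scoop, 0.24 kg, 114 mm wide (x); floor from y -16 to +26 mm; back (+y) and side walls 40 mm high; at the front (-y) a pouring lip slopes up at 44 degrees to 27 mm high at y -43. Black rubber handle, 15 mm wide, 23 mm high, level along +y from y 54 to 136, axis 30 mm up. Origin on its underside, below the middle of the stand's holes when square under them; z up.
- scoop_grip (a point): Point on the axis of the scoop's handle to grip, at y 97, z 30 mm of the scoop.
- mallet: Soft-faced mallet, 0.38 kg: upright round head, 33 mm wide, 70 mm high, standing on one white nylon face; level wooden handle, 20 mm wide, 26 mm high, along its -x from x -34 to -147 mm, axis 35 mm above the lower face. Origin at the centre of the lower (striking) face, z up along the head.
- mallet_grip (a point): Point on the axis of the mallet's handle, 60 mm from the head's axis and 35 mm above the lower face.
- tray: Loose sheet-steel tray, 160 mm (its x) by 220 mm (its y), upright walls 3 mm thick, rim 28 mm high, flat black rubber floor 5 mm above the bench. Origin under its middle.
- vee_block: Bystander: round steel anvil with a V groove in its top, 52 mm wide, 40 mm high, origin under its middle.
- vial: Bystander: small bottle with a dropper cap, 34 mm wide, 102 mm high, origin under its middle.
- wash: Bystander: wash bottle with a bent spout, 66 mm wide, 225 mm high; its 66 mm body's axis stands at y +22 mm of its origin.

How it is judged:
On the way, in this order (a step that is already met when the one before it is completed fails the run):
1. the mallet strikes one of the pins down (((value of joint pin_a above 0.003 m and velocity of joint pin_a above 0.05 m/s and contact force between mallet and pin_a above 1 N) or (value of joint pin_b above 0.003 m and velocity of joint pin_b above 0.05 m/s and contact force between mallet and pin_b above 1 N))).
2. with that pin's mount fallen out of the plate, the mallet strikes the other pin down ((((value of joint pin_b above 0.003 m and velocity of joint pin_b above 0.05 m/s and contact force between mallet and pin_b above 1 N) and height (world z) of mount_a below 0.042 m) or ((value of joint pin_a above 0.003 m and velocity of joint pin_a above 0.05 m/s and contact force between mallet and pin_a above 1 N) and height (world z) of mount_b below 0.042 m))).
3. both mounts lie in the scoop (x of mount_a in the frame of scoop between -0.06 and 0.06 m and y of mount_a in the frame of scoop between -0.055 and 0.032 m and z of mount_a in the frame of scoop between -0.005 and 0.042 m and x of mount_b in the frame of scoop between -0.06 and 0.06 m and y of mount_b in the frame of scoop between -0.055 and 0.032 m and z of mount_b in the frame of scoop between -0.005 and 0.042 m), for 0.2 s.
4. both mounts are in the tray (x of mount_a in the frame of tray between -0.077 and 0.077 m and y of mount_a in the frame of tray between -0.107 and 0.107 m and z of mount_a in the frame of tray between -0.005 and 0.05 m and x of mount_b in the frame of tray between -0.077 and 0.077 m and y of mount_b in the frame of tray between -0.107 and 0.107 m and z of mount_b in the frame of tray between -0.005 and 0.05 m), for 0.2 s.
At the end, for the whole second after the job is handed in: Both mounts rest inside the tray's rim; the empty scoop stands upright (0.1 rad) on the bench, underside within 8 mm of it, not touching the tray; the mallet rests on the bench, handle axis below 45 mm, touching neither tray nor scoop; all are still (all of step 4 and linear speed of each of mount_a, mount_b below 0.03 m/s and height (world z) of scoop below 0.008 m and angle between scoop's own z axis and vertical below 0.1 rad and linear speed of each of scoop, mallet below 0.02 m/s and contact force between each of scoop, mallet and tray below 0.1 N and height (world z) of mallet_grip below 0.045 m and contact force between mallet and scoop below 0.1 N).
It fails at once if the fingers touch a mount (contact force between the fingers and mount_a above 0.5 N or contact force between the fingers and mount_b above 0.5 N).
It fails at once if the arm or the fingers press a pin (contact force between any of the fingers, the arm and pin_a above 1 N or contact force between any of the fingers, the arm and pin_b above 1 N).
It fails at once if a bystander is tipped over or shifted by more than 40 mm (angle between any of vee_block, vial, wash's own z axis and vertical above 0.4 rad or distance of any of vee_block, vial, wash from where it was at the start of the episode above 0.04 m).
It also fails if it takes over 69 s, if anything falls off the work surface, if the arm or the gripper's body presses on something with over 40 N, if the wrist force passes 120 N, or if a joint passes its speed limit or range.

## Working session

There is one attempt and no reset: what is moved stays moved. The work goes in short steps, Python scripts to look and compute and a tool call to move; the robot and the scene stay as the last step left them, time stands still between calls to the robot, and variables do not carry over. Pictures are saved under pics/ and viewed, at most 10 in all, crops included, and the job is handed in when it is done.

Besides the shell and the picture viewer there is one more tool, called by a JSON object that holds its "op" and its "data", one argument or row to a line. jog_arm: Moves the arm, as the interface text tells. Its arguments: {"type":"object","properties":{"deltas":{"type":"array","items":{"type":"array","items":{"type":"array","items":{"type":"number"}}}},"newtons":{"type":"number"}},"required":["deltas"]}

```bash
mkdir -p pics; cat > h.py <<'E'
import numpy as np, cv2
from plant import robot
from scipy.spatial.transform import Rotation as R
def ray(im,u,v):
    K=np.array(im["intrinsics"]);T=np.array(im["cam_to_world"])
    d=np.linalg.inv(K)@[u,v,1]; d=T[:3,:3]@[d[0],-d[1],-d[2]]
    return T[:3,3],d
def atz(im,u,v,z):
    o,d=ray(im,u,v); return o+d*(z-o[2])/d[2]
def proj(im,p):
    K=np.array(im["intrinsics"]);T=np.array(im["cam_to_world"])
    c=T[:3,:3].T@(np.asarray(p)-T[:3,3]); q=K@[c[0],-c[1],-c[2]]; return q[:2]/q[2]
E
python3 - <<'E'
from h import *
s=robot.state(); print(s)
for n in ("scene","side"):
    im=robot.get_image(n); print(n,im.keys(),np.round(im["cam_to_world"],3).tolist(),np.round(im["intrinsics"],1).tolist())
    np.save(f"{n}.npy",im,allow_pickle=True)
    cv2.imwrite(f"pics/{n}0.png",im["frame"][:,:,::-1])
    for l in ["stand","pin_a_top","mount_a","scoop","mallet","tray","vee_block","vial","wash"]:
        for r in robot.masks_of(im,l)[:2]:
            print(l,round(r["confidence"],2),np.round(r["rect"]).tolist(),r["mask"].sum())
            np.save(f"m_{n}_{l}.npy",r["mask"]) if r is not None else 0
E
```

```text
{'clock': 0.0, 'joints': array([-1.31838588e+00,  1.31140623e-01,  1.48925342e+00,  8.34195143e-06,
        1.52299496e+00, -8.53852612e-02]), 'qvel': array([ 0.00069802, -0.00020336,  0.00171172,  0.00067502,  0.00036116,
        0.00043505]), 'tau': array([-4.68493708e-04, -5.69383979e+01, -5.00555992e+01, -1.67767994e-04,
        1.45286802e-02, -3.36060992e-06]), 'tool_pos': array([ 0.19874344, -0.56556248,  0.2302709 ]), 'tool_rot': array([ 9.85770268e-01,  1.68095721e-01, -7.07701950e-05, -8.95391545e-04]), 'wrist_force': array([ 0.58434616, -0.17647465, -0.71923892]), 'ft_torque': array([ 0.06366359, -0.01524484,  0.00913494]), 'grip_force': 0.0, 'grip_width': 0.0849734855927597}
scene dict_keys(['frame', 'intrinsics', 'cam_to_world', 'shot']) [[-0.754, 0.518, -0.404, 0.17], [-0.657, -0.597, 0.461, 0.309], [-0.003, 0.613, 0.79, 0.858], [0.0, 0.0, 0.0, 1.0]] [[400.2, 0.0, 275.5], [0.0, 400.2, 199.7], [0.0, 0.0, 1.0]]
stand 0.74 [217.0, 235.0, 55.0, 110.0] 2707
pin_a_top 0.48 [214.0, 215.0, 17.0, 9.0] 98
mount_a 0.42 [196.0, 166.0, 26.0, 73.0] 999
scoop 0.57 [203.0, 252.0, 78.0, 37.0] 485
mallet 0.6 [394.0, 222.0, 65.0, 35.0] 797
mallet 0.53 [219.0, 233.0, 60.0, 109.0] 2712
tray 0.78 [270.0, 355.0, 130.0, 131.0] 9121
tray 0.74 [397.0, 223.0, 59.0, 34.0] 832
vee_block 0.62 [329.0, 256.0, 27.0, 28.0] 427
wash 0.57 [194.0, 166.0, 26.0, 74.0] 1022
side dict_keys(['frame', 'intrinsics', 'cam_to_world', 'shot']) [[0.375, 0.73, -0.572, -0.221], [-0.927, 0.284, -0.245, -0.416], [-0.016, 0.621, 0.783, 1.217], [0.0, 0.0, 0.0, 1.0]] [[484.3, 0.0, 274.6], [0.0, 484.3, 204.5], [0.0, 0.0, 1.0]]
stand 0.57 [250.0, 183.0, 55.0, 44.0] 1397
pin_a_top 0.64 [240.0, 174.0, 7.0, 4.0] 53
mount_a 0.38 [256.0, 196.0, 8.0, 2.0] 27
scoop 0.37 [320.0, 336.0, 8.0, 50.0] 418
mallet 0.67 [319.0, 338.0, 7.0, 48.0] 390
tray 0.79 [195.0, 300.0, 35.0, 19.0] 335
wash 0.85 [300.0, 161.0, 31.0, 55.0] 861
```

```bash
python3 - <<'E'
import cv2
for n in ("scene","side"):
    a=cv2.imread(f"pics/{n}0.png"); cv2.imwrite(f"pics/{n}0b.png",cv2.resize(a,(800,600),interpolation=cv2.INTER_CUBIC))
E
```

```text
(no output)
```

View pics/scene0b.png

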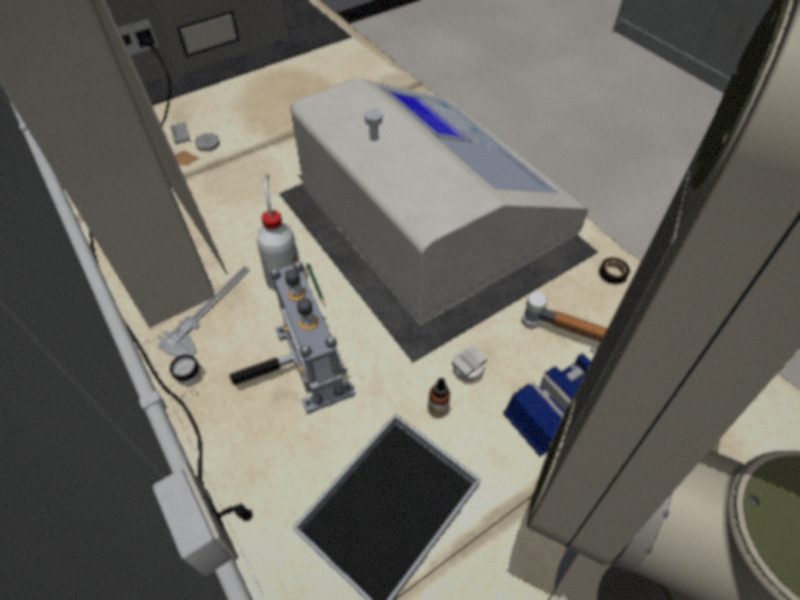

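View pics/side0b.png

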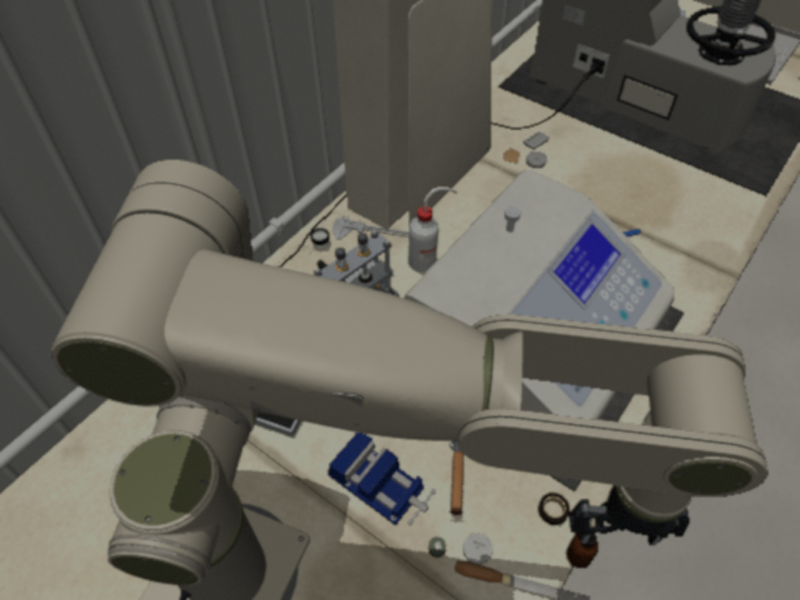

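The scene view shows the stand (about 310,340 in the enlarged view), with the scoop handle pointing left to (235,378). The mallet head is at (537,300) and the tray is around (390,510). The vial is at (440,395), the vee block at (468,362) and the wash bottle at (275,245). The side view shows the arm blocking most of this, with the mallet handle visible at (457,480).

```bash
python3 - <<'E'
from h import *
im=np.load("scene.npy",allow_pickle=True).item(); k=0.7
sd=np.load("side.npy",allow_pickle=True).item()
for n,u,v,z in [("pinA?",293,277,.205),("pinB?",306,304,.205),("handle end",233,378,.035),("handle inner",278,362,.035),("mallet top",537,297,.07),("mallet handle",605,333,.035),("mallet h in",556,315,.035),("tray N",395,418,.028),("tray E",479,483,.028),("tray S",384,604,.028),("tray W",298,525,.028),("vial",440,408,.0),("vee",468,375,.0),("vee",468,358,.04),("wash cap",272,218,.18),("foot",308,406,0),("foot",352,390,0),("box corner",412,355,0),("box l",280,192,0),("column",150,325,0),("column r",213,296,0),("box top",425,245,.15)]:
    print(n,np.round(atz(im,u*k,v*k,z),3))
for n,u,v,z in [("pin",341,254,.21),("pin",363,240,.21),("mallet hend",457,512,.035),("mallet h",457,455,.035),("wash cap",425,213,.19),("box edge top r near",580,480,.1),("counter near-left bottom",412,295,0.15),("column",388,222,0)]:
    print("side",n,np.round(atz(sd,u*k,v*k,z),3))
w=robot.get_image("wrist");print(w["mount"],w["intrinsics"])
cv2.imwrite("pics/w0.png",w["frame"][:,:,::-1])
E
```

```text
pinA? [0.625 0.013 0.205]
pinB? [0.575 0.034 0.205]
handle end [0.662 0.143 0.035]
handle inner [0.629 0.075 0.035]
mallet top [ 0.37  -0.292  0.07 ]
mallet handle [ 0.25  -0.329  0.035]
mallet h in [ 0.333 -0.307  0.035]
tray N [0.421 0.021 0.028]
tray E [0.263 0.017 0.028]
tray S [0.264 0.223 0.028]
tray W [0.418 0.229 0.028]
vial [ 0.385 -0.05   0.   ]
vee [ 0.387 -0.129  0.   ]
vee [ 0.396 -0.134  0.04 ]
wash cap [ 0.76  -0.061  0.18 ]
foot [0.55  0.088 0.   ]
foot [0.516 0.02  0.   ]
box corner [ 0.484 -0.097  0.   ]
box l [ 0.963 -0.223  0.   ]
column [0.881 0.165 0.   ]
column r [ 0.847  0.05  -0.   ]
box top [ 0.548 -0.201  0.15 ]
side pin [0.565 0.027 0.21 ]
side pin [0.615 0.002 0.21 ]
side mallet hend [ 0.23  -0.335  0.035]
side mallet h [ 0.331 -0.3    0.035]
side wash cap [ 0.748 -0.08   0.19 ]
side box edge top r near [ 0.334 -0.514  0.1  ]
side counter near-left bottom [ 0.565 -0.121  0.15 ]
side column [0.866 0.056 0.   ]
[[ 8.51942775e-04  9.55937399e-01  2.93569350e-01  7.42872328e-02]
 [ 9.99999629e-01 -8.51633148e-04 -1.28877495e-04  1.31523466e-03]
 [ 1.26814573e-04  2.93569351e-01 -9.55937770e-01 -1.43081348e-01]
 [ 0.00000000e+00  0.00000000e+00  0.00000000e+00  1.00000000e+00]] [[302.07060649   0.         277.06840315]
 [  0.         302.07060649 210.08858651]
 [  0.           0.           1.        ]]
```

{"op": "jog_arm", "data": {
  "deltas": [
    [[35,-35,0,0,0,0,50],[70,-70,0,0,0,0,50],[105,-105,0,0,0,0,50],[140,-140,0,0,0,0,50],[165,-175,0,0,0,0,50],[180,-195,0,0,0,0,50],[190,-202,0,0,0,0,50],[190,-202,0,0,0,0,50]]
  ],
  "newtons": 120
}}

```text
clock: 1.85
tool_pos: [0.312, -0.312, 0.2317]
tool_rot: [0.986, 0.169, 0.0, 0.0]
wrist_force: [-0.4, -0.1, -0.8]
grip_width: 0.0497
grip_force: 0.0
```

```bash
cat >> h.py <<'E'
def wrist():
    s=robot.state(); im=robot.get_image("wrist")
    T=np.eye(4);T[:3,:3]=R.from_quat(s["tool_rot"]).as_matrix();T[:3,3]=s["tool_pos"]
    im["cam_to_world"]=T@np.array(im["mount"]); return s,im
E
python3 - <<'E'
from h import *
s,im=wrist(); print(s["tool_pos"],s["joints"])
f=im["frame"][:,:,::-1].copy()
r=robot.masks_of(im,"mallet")
for q in r[:3]: print(q["confidence"],q["rect"])
m=r[0]["mask"]; c,_=cv2.findContours(m.astype(np.uint8),0,1); cv2.drawContours(f,c,-1,(0,255,0),1)
cv2.imwrite("pics/w1.png",cv2.resize(f,(800,600))); np.save("w1.npy",im,allow_pickle=True)
sc=robot.get_image("scene"); np.save("scene1.npy",sc,allow_pickle=True)
sd=robot.get_image("side"); np.save("side1.npy",sd,allow_pickle=True)
a=cv2.resize(sc["frame"][150:320,130:400,::-1],(800,504),interpolation=2); cv2.imwrite("pics/sc1.png",a)
a=cv2.resize(sd["frame"][100:310,140:420,::-1],(800,600),interpolation=2); cv2.imwrite("pics/sd1.png",a)
E
```

```text
[ 0.31199762 -0.3120034   0.23166025] [-9.01800105e-01 -3.14616670e-01  1.90535465e+00  1.11543389e-04
  1.54973888e+00  3.29269901e-01]
0.81 [274.7, 188.2, 35.4, 144.0]
```

View pics/w1.png

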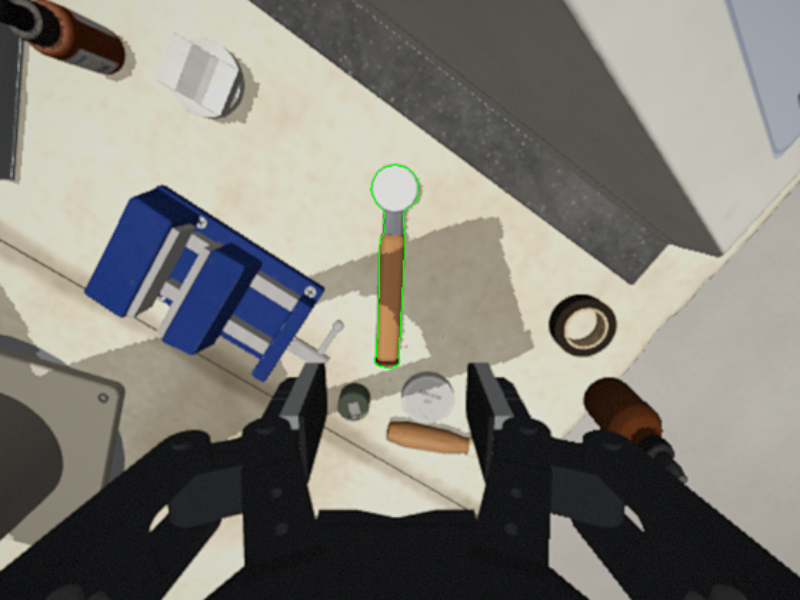

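View pics/sc1.png

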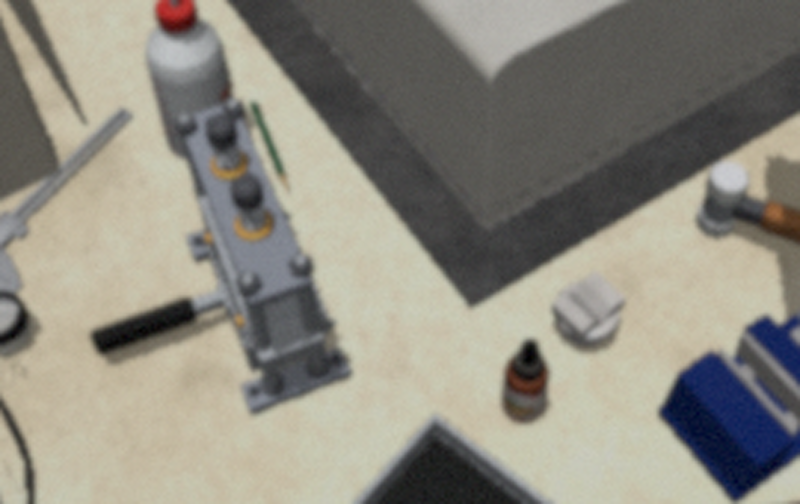

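The wrist view shows the mallet head at (395,188) with its handle running to (387,362), and the vise to its left. The scene crop shows the pin caps at (222,125) and (246,190), and the scoop handle tip at (97,340).

```bash
python3 - <<'E'
from h import *
w=np.load("w1.npy",allow_pickle=True).item();k=.7
def pw(n,u,v,z):print(n,np.round(atz(w,u*k,v*k,z),4))
pw("head",395,188,.07);pw("hin",393,240,.042);pw("hend",387,358,.042)
pw("vee",208,78,.038);pw("viseR",322,290,.03);pw("vise top",245,250,.06);pw("mat corner",665,243,0);pw("matL",440,100,0)
s=np.load("scene1.npy",allow_pickle=True).item()
d=np.load("side1.npy",allow_pickle=True).item()
def ps(n,u,v,z):print(n,np.round(atz(s,130+u*.3375,150+v*.3373,z),4))
ps("far cap",221,122,.205);ps("near cap",246,188,.205);ps("h end",98,340,.03);ps("h in",190,312,.03)
ps("foot",250,410,0);ps("foot",350,372,0);ps("bolt near L",250,281,.166);ps("bolt r",301,263,.166);ps("bolt far",186,122,.166);ps("bolt far r",234,107,.166)
for l in ["pin_a_top","stand","scoop"]:
    for im,n in ((s,"scene"),(d,"side")):
        try:
            for q in robot.masks_of(im,l)[:3]:print(l,n,round(q["confidence"],2),np.round(q["rect"],1), np.round(atz(im,q["rect"][0],q["rect"][1],.205),3))
        except Exception as e: print(e)
E
```

```text
head [ 0.3698 -0.2925  0.07  ]
hin [ 0.3314 -0.3044  0.042 ]
hend [ 0.2358 -0.3328  0.042 ]
vee [ 0.3953 -0.1437  0.038 ]
viseR [ 0.2707 -0.2633  0.03  ]
vise top [ 0.2908 -0.2033  0.06  ]
mat corner [ 0.4018 -0.5313  0.    ]
matL [ 0.4428 -0.3046  0.    ]
far cap [0.6308 0.0088 0.205 ]
near cap [0.5754 0.037  0.205 ]
h end [0.6649 0.142  0.03  ]
h in [0.6292 0.0778 0.03  ]
foot [0.5447 0.0974 0.    ]
foot [0.5082 0.0224 0.    ]
bolt near L [0.5409 0.0728 0.166 ]
bolt r [0.5249 0.0399 0.166 ]
bolt far [0.6782 0.0081 0.166 ]
bolt far r [ 0.6617 -0.0255  0.166 ]
pin_a_top scene 0.54 [214.4 213.2  17.1  11.1] [0.574 0.035 0.205]
stand scene 0.78 [217.2 234.5  53.9 108.7] [0.533 0.067 0.205]
stand side 0.74 [257.3 207.2  38.   12.7] [ 0.492 -0.06   0.205]
scoop scene 0.57 [189.7 257.6  53.7  29.9] [0.534 0.135 0.205]
scoop scene 0.2 [193.7 166.7  25.7  75.5] [ 0.7   -0.023  0.205]
```

{"op": "jog_arm", "data": {
  "deltas": [
    [[0,0,40,0,0,0,50],[0,0,80,0,0,0,50],[0,0,120,0,0,0,50],[0,0,140,0,0,0,50],[0,0,150,0,0,0,50]]
  ]
}}

```text
clock: 2.85
tool_pos: [0.3099, -0.3112, 0.0787]
tool_rot: [0.986, 0.168, -0.001, -0.002]
wrist_force: [0.9, 1.2, 0.6]
grip_width: 0.0502
grip_force: 0.0
```

{"op": "jog_arm", "data": {
  "deltas": [
    [[5,-2,20,0,0,2.6,50],[5,-2,40,0,0,2.6,50],[5,-2,55,0,0,2.6,50],[5,-2,64,0,0,2.6,50],[5,-2,64,0,0,2.6,50],[5,-2,64,0,0,2.6,10],[5,-2,64,0,0,2.6,10],[5,-2,64,0,0,2.6,10],[5,-2,64,0,0,2.6,10],[5,-2,64,0,0,2.6,10]]
  ],
  "newtons": 120
}}

```text
clock: 3.85
tool_pos: [0.3158, -0.3098, 0.0185]
tool_rot: [0.989, 0.146, 0.0, 0.001]
wrist_force: [-2.3, 1.8, 6.1]
grip_width: 0.0183
grip_force: 116.6
```

{"op": "jog_arm", "data": {
  "deltas": [
    [[0,0,-20,0,0,0,10],[0,0,-50,0,0,0,10],[0,0,-90,0,0,0,10],[0,0,-130,0,0,0,10],[0,0,-170,0,0,0,10],[20,-12,-210,0,0,-3,10],[50,-31,-240,0,0,-9,10],[85,-53,-250,0,0,-16,10],[122,-76,-250,0,0,-23,10],[160,-100,-250,0,0,-30,10]]
  ]
}}

```text
clock: 4.85
tool_pos: [0.4405, -0.166, 0.2681]
tool_rot: [0.917, 0.399, 0.0, 0.001]
wrist_force: [2.0, -0.9, -1.9]
grip_width: 0.0184
grip_force: 117.3
```

{"op": "jog_arm", "data": {
  "deltas": [
    [[30,-35,0,0,0,-5,10],[60,-70,0,0,0,-9,10],[95,-105,0,0,0,-13,10],[110,-122,0,0,0,-16,10],[121,-133,0,0,0,-17,10],[121,-133,0,0,0,-17,10],[121,-133,0,0,0,-17,10]]
  ]
}}

```text
clock: 5.55
tool_pos: [0.4255, 0.0121, 0.2672]
tool_rot: [0.849, 0.528, -0.0, 0.0]
wrist_force: [-0.5, 0.1, -3.3]
grip_width: 0.0181
grip_force: 118.0
```

{"op": "jog_arm", "data": {
  "deltas": [
    [[-10,35,0,0,0,0,10],[-20,75,0,0,0,0,10],[-27,110,0,0,0,0,10],[-30,125,0,0,0,0,10],[-30,125,0,0,0,0,10],[-30,125,0,0,0,0,10]]
  ]
}}

```text
clock: 6.15
tool_pos: [0.524, -0.0709, 0.2668]
tool_rot: [0.85, 0.527, -0.001, -0.001]
wrist_force: [0.7, 1.3, -3.4]
grip_width: 0.0184
grip_force: 118.4
```

```bash
python3 - <<'E'
from h import *
s,im=wrist(); print(s["tool_pos"],s["tool_rot"])
np.save("w2.npy",im,allow_pickle=True)
for q in robot.masks_of(im,"pin_a_top")[:4]:print(round(q["confidence"],2),np.round(q["rect"],1), np.round(atz(im,q["rect"][0],q["rect"][1],.203),4))
cv2.imwrite("pics/w2.png",cv2.resize(im["frame"][:,:,::-1],(800,600)))
E
```

```text
[ 0.52400549 -0.07094809  0.26676698] [ 8.49722044e-01  5.27230416e-01 -5.16951205e-04 -5.18296281e-04]
0.52 [276.  240.2  99.8 244.8] [ 0.5178 -0.0827  0.203 ]
```

View pics/w2.png

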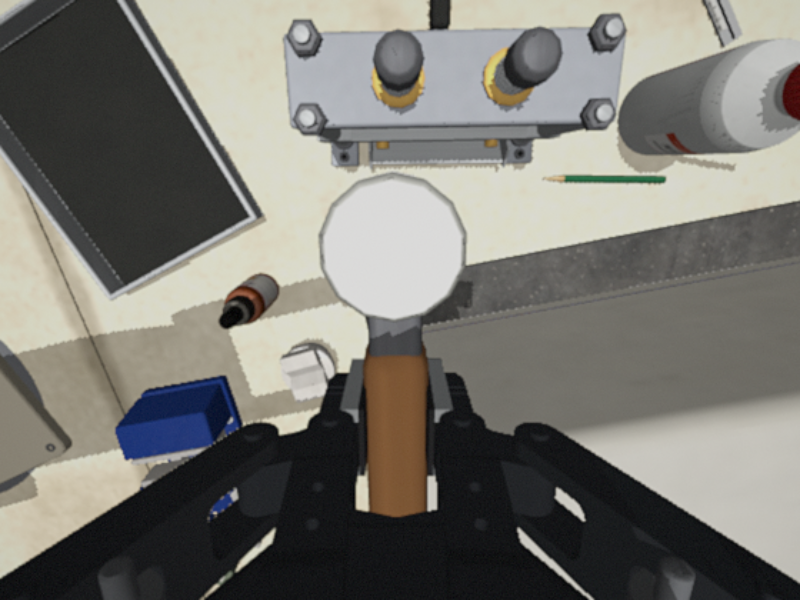

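The wrist view shows the mallet head at (393,247). The pin caps are at about (399,55) for a and (536,52) for b. The bridge bolts are at (305,36), (308,116), (608,30) and (598,112).

```bash
python3 - <<'E'
from h import *
im=np.load("w2.npy",allow_pickle=True).item();k=.7
def p(n,u,v,z):
    q=atz(im,u*k,v*k,z);print(n,np.round(q,4));return q[:2]
a=p("a",399,56,.203);b=p("b",536,54,.203)
ra=p("ra",398,90,.162);rb=p("rb",507,90,.162)
B=[p("bolt",u,v,.170) for u,v in [(304,35),(309,115),(609,29),(599,111)]]
print(np.mean(B,0)); d=(B[2]-B[0]+B[3]-B[1]);print(np.degrees(np.arctan2(d[1],d[0])))
h=p("head",393,247,.2667+.0515)
print("edges",p("e1",285,33,.16),p("e2",622,28,.16),p("e3",290,130,.16),p("e4",622,124,.16))
c=np.mean(B,0); d/=np.linalg.norm(d)
print(c-.029*d,c+.029*d)
for l in ["tray","scoop","vial","vee_block","wash"]:
    for q in robot.masks_of(im,l)[:1]:print(l,q["confidence"],q["rect"])
E
```

```text
a [0.5784 0.035  0.203 ]
b [0.6311 0.0098 0.203 ]
ra [0.5752 0.029  0.162 ]
rb [0.6262 0.0038 0.162 ]
bolt [0.5442 0.0703 0.17  ]
bolt [0.5284 0.0377 0.17  ]
bolt [0.6786 0.0066 0.17  ]
bolt [ 0.6625 -0.0265  0.17  ]
[0.60344958 0.02201819]
-25.47150550797551
head [ 0.5495 -0.0196  0.3182]
e1 [0.5354 0.0785 0.16  ]
e2 [0.6897 0.0046 0.16  ]
e3 [0.5143 0.0375 0.16  ]
e4 [ 0.6759 -0.039   0.16  ]
edges [0.53543315 0.0785001 ] [0.68973311 0.00459525] [0.51431555 0.03754369] [ 0.67591719 -0.03904173]
[0.57726841 0.03448999] [0.62963076 0.00954638]
tray 0.57 [92.8, 104.5, 183.3, 208.9]
scoop 0.67 [309.1, 58.2, 96.9, 115.1]
vial 0.74 [176.1, 211.3, 42.3, 36.7]
vee_block 0.89 [215.1, 261.9, 36.9, 42.7]
wash 0.69 [214.9, 260.9, 39.6, 43.2]
```

{"op": "jog_arm", "data": {
  "deltas": [
    [[20,0,0,0,0,0,10],[45,1,0,0,0,0,10],[59,1,0,0,0,0,10],[61,1,0,0,0,0,10],[61,1,0,0,0,0,10],[61,1,25,0,0,0,10],[61,1,65,0,0,0,10],[61,1,65,0,0,0,10],[61,1,30,0,0,0,10],[61,1,0,0,0,0,10]]
  ]
}}

```text
clock: 7.5
tool_pos: [0.5513, -0.0164, 0.2686]
tool_rot: [0.849, 0.528, -0.001, -0.001]
wrist_force: [1.1, -0.5, -1.9]
grip_width: 0.018
grip_force: 123.6
```

```bash
python3 - <<'E'
from h import *
s,im=wrist(); print(s["tool_pos"],s["tool_rot"],s["wrist_force"])
np.save("w3.npy",im,allow_pickle=True)
sc=robot.get_image("scene");np.save("scene3.npy",sc,allow_pickle=True)
sd=robot.get_image("side")
a=np.hstack([cv2.resize(im["frame"],(400,300)),cv2.resize(sd["frame"][130:260,170:343],(400,300))])
b=np.hstack([cv2.resize(sc["frame"][170:300,150:323],(400,300),interpolation=2),np.zeros((300,400,3),np.uint8)])
cv2.imwrite("pics/w3.png",np.vstack([a,b])[:,:,::-1])
for n,i in (("w",im),("sc",sc),("sd",sd)):
  for q in robot.masks_of(i,"mount_a")[:3]:print(n,q["confidence"],q["rect"])
E
```

```text
[ 0.5513152  -0.01635683  0.26864208] [ 8.49348885e-01  5.27830484e-01 -1.02566175e-03 -6.33125707e-04] [ 1.08987179 -0.47079016 -1.93354425]
```

View pics/w3.png

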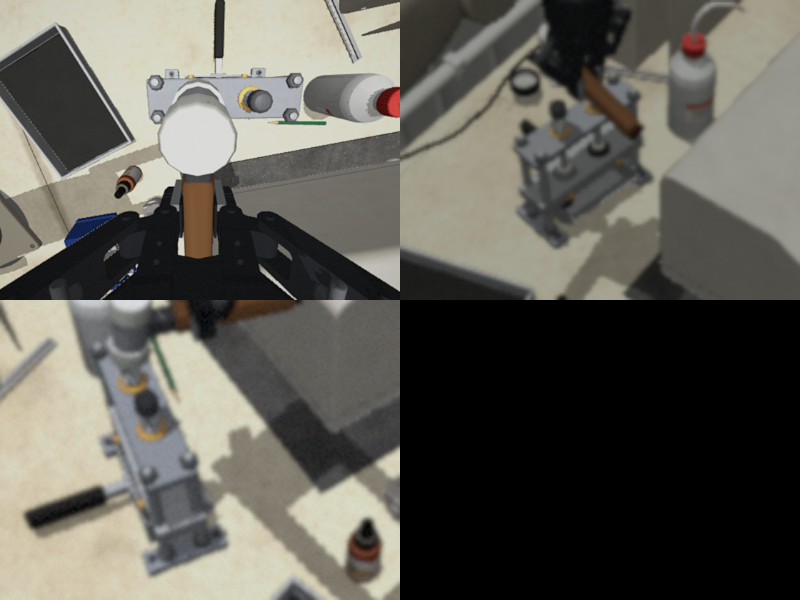

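The side inset (upper right) shows the gap under the bridge, where one position is bright at (567,165) and the other dark at (598,148). I'll compare this with the earlier side image numerically.

```bash
python3 - <<'E'
from h import *
sd=robot.get_image("side"); o=np.load("side1.npy",allow_pickle=True).item()
for n,(x,y) in dict(a=(.5775,.0347),b=(.630,.0097)).items():
    for z in (.075,.082,.09,.14,.205):
        u,v=proj(sd,(x,y,z)); u,v=int(round(u)),int(round(v))
        print(n,z,u,v,[i["frame"][v-1:v+2,u-2:u+3].mean((0,1)).round().tolist() for i in (o,sd)])
a=np.hstack([cv2.resize(i["frame"][165:235,215:295],(400,350),interpolation=2) for i in (o,sd)])
cv2.imwrite("pics/c1.png",a[:,:,::-1])
E
```

```text
a 0.075 241 204 [[63.0, 61.0, 55.0], [80.0, 81.0, 77.0]]
a 0.082 241 203 [[71.0, 69.0, 61.0], [87.0, 88.0, 84.0]]
a 0.09 241 201 [[72.0, 69.0, 60.0], [81.0, 82.0, 80.0]]
a 0.14 240 190 [[71.0, 68.0, 60.0], [78.0, 73.0, 65.0]]
a 0.205 238 175 [[72.0, 69.0, 60.0], [50.0, 50.0, 48.0]]
b 0.075 256 194 [[72.0, 68.0, 60.0], [65.0, 65.0, 61.0]]
b 0.082 256 192 [[71.0, 68.0, 60.0], [81.0, 82.0, 79.0]]
b 0.09 256 191 [[71.0, 68.0, 60.0], [76.0, 77.0, 74.0]]
b 0.14 255 180 [[72.0, 69.0, 60.0], [76.0, 69.0, 64.0]]
b 0.205 254 165 [[116.0, 112.0, 99.0], [47.0, 39.0, 33.0]]
```

View pics/c1.png

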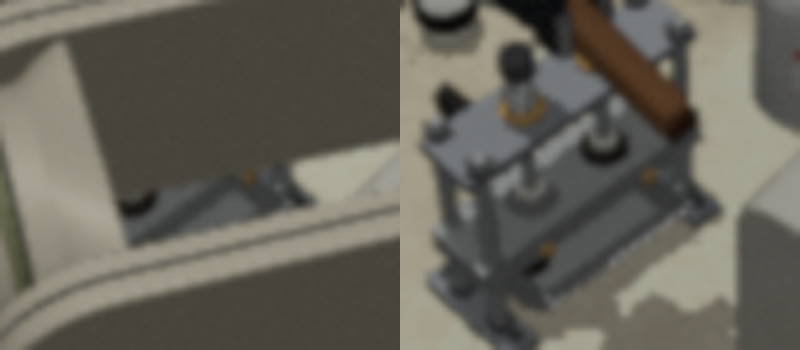

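Mount a has fallen: there is no dark ring at (530,190), and a dark disc lies in the scoop at (540,260). Mount b is still in place at (605,145). Next I strike pin b.

{"op": "jog_arm", "data": {
  "deltas": [
    [[0,20,0,0,0,0,10],[0,44,0,0,0,0,10],[1,56,0,0,0,0,10],[1,58,0,0,0,0,10],[1,58,0,0,0,0,10],[1,58,25,0,0,0,10],[1,58,65,0,0,0,10],[1,58,65,0,0,0,10],[1,58,30,0,0,0,10],[1,58,-10,0,0,0,10]]
  ]
}}

```text
clock: 8.85
tool_pos: [0.6027, -0.0399, 0.2768]
tool_rot: [0.849, 0.528, -0.002, -0.002]
wrist_force: [1.1, -0.6, -2.8]
grip_width: 0.0183
grip_force: 126.7
```

{"op": "jog_arm", "data": {
  "deltas": [
    [[-20,-10,0,0,0,0,10],[-45,-20,0,0,0,0,10],[-75,-40,0,0,0,0,10],[-95,-60,0,0,0,0,10],[-100,-75,0,0,0,0,10],[-100,-78,0,0,0,0,10]]
  ]
}}

```text
clock: 9.45
tool_pos: [0.4891, -0.0957, 0.279]
tool_rot: [0.849, 0.528, 0.0, 0.0]
wrist_force: [0.9, -0.5, -3.3]
grip_width: 0.0181
grip_force: 126.6
```

```bash
python3 - <<'E'
from h import *
print(robot.state()["joints"])
sd=robot.get_image("side");sc=robot.get_image("scene"); s,w=wrist(); print(s["tool_pos"])
np.save("sd4.npy",sd,allow_pickle=True);np.save("sc4.npy",sc,allow_pickle=True);np.save("w4.npy",w,allow_pickle=True)
a=np.hstack([cv2.resize(sd["frame"][165:235,215:295],(400,300),interpolation=2),cv2.resize(w["frame"],(400,300))])
b=np.hstack([cv2.resize(sc["frame"][150:330,130:370],(400,300),interpolation=2),cv2.resize(sc["frame"][200:400,180:446],(400,300))])
cv2.imwrite("pics/c2.png",np.vstack([a,b])[:,:,::-1])
E
```

```text
[-2.96079825e-01 -1.63356005e-01  1.69250925e+00  5.38132237e-05
  1.61165718e+00  1.62782996e-01]
[ 0.4906036  -0.09535828  0.27862711]
```

View pics/c2.png

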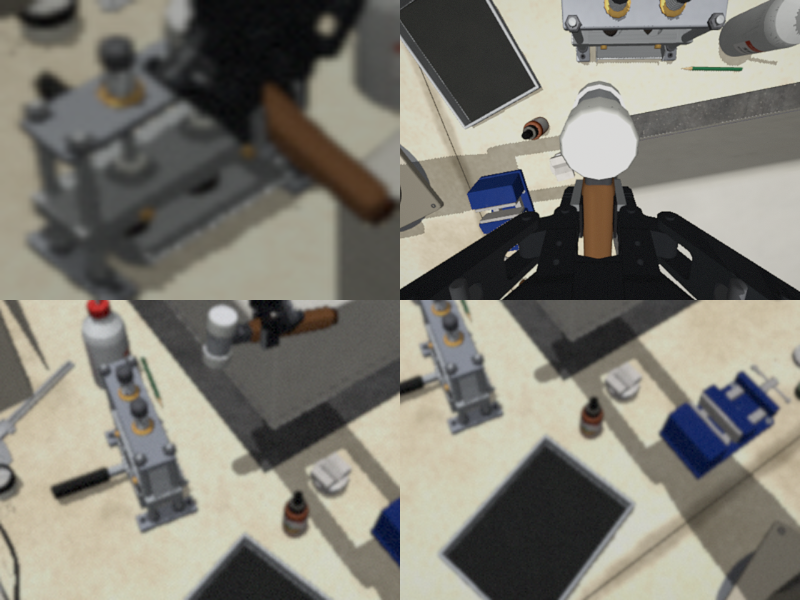

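```bash
python3 - <<'E'
from h import *
w=np.load("w4.npy",allow_pickle=True).item(); M=np.array(w["mount"]); w["cam_to_world"]=M
w2=np.load("w2.npy",allow_pickle=True).item();
for n,i in (("w2",w2),("w4",w)):
    g=(i["frame"][120:250,215:340].min(2)>195).astype(np.uint8)
    c=max(cv2.findContours(g,0,1)[0],key=cv2.contourArea); (x,y),r=cv2.minEnclosingCircle(c); print(n,x+215,y+120,r)
for t in range(0,16,3):
    s,c=np.sin(np.radians(t)),np.cos(np.radians(t))
    f=lambda x,z:np.round(proj(w,(x*c+z*s,0,-.019-x*s+z*c)),1).tolist()
    print(t,"top",f(.057,-.035),"bottom front edge",f(.0735,.035),"top front edge",f(.0735,-.035),"top rear",f(.0405,-.035))
E
```

```text
w2 274.37660217285156 173.87502670288086 48.82923126220703
w4 278.5 202.68181610107422 52.22676086425781
0 top [275.2, 175.4] bottom front edge [276.1, 117.4] top front edge [275.2, 117.5] top rear [275.3, 227.4]
3 top [275.2, 183.7] bottom front edge [276.0, 113.7] top front edge [275.1, 124.9] top rear [275.3, 235.5]
6 top [275.1, 193.0] bottom front edge [276.0, 110.3] top front edge [275.0, 133.7] top rear [275.2, 244.0]
9 top [275.1, 203.1] bottom front edge [276.0, 107.1] top front edge [275.0, 143.8] top rear [275.2, 252.9]
12 top [275.0, 214.0] bottom front edge [275.9, 104.2] top front edge [274.9, 155.5] top rear [275.2, 262.1]
15 top [275.0, 225.7] bottom front edge [275.9, 101.6] top front edge [274.8, 168.6] top rear [275.1, 271.6]
```

{"op": "jog_arm", "data": {
  "deltas": [
    [[-20,-25,0,0,0,5,10],[-50,-55,0,0,0,11,10],[-85,-85,0,0,0,18,10],[-120,-110,0,0,0,26,10],[-155,-125,0,0,0,33,10],[-188,-135,0,0,0,40,10],[-220,-138,0,0,0,44,10],[-250,-92,0,0,0,47,10],[-269,-61,0,0,0,47,10],[-269,-61,0,0,0,47,10]]
  ]
}}

```text
clock: 10.6
tool_pos: [0.3183, -0.3129, 0.2749]
tool_rot: [0.989, 0.145, -0.001, -0.002]
wrist_force: [-0.1, 0.8, -3.3]
grip_width: 0.0181
grip_force: 126.4
```

```bash
python3 - <<'E'
from h import *
sd=robot.get_image("side");np.save("sd5.npy",sd,allow_pickle=True)
g=sd["frame"].mean(2).astype(int)
old=cv2.imread("pics/c1.png")[:,400:]; old=cv2.resize(old,(80,70),interpolation=cv2.INTER_AREA).mean(2).astype(int)
print("now b\n",g[188:202,247:266]);print("old b\n",old[23:37,32:51])
for q in robot.masks_of(sd,"mount_a")[:4]:print(q["confidence"],q["rect"],np.round(atz(sd,*q["rect"][:2],.01),3))
E
```

```text
now b
 [[ 67  65  69  80 110 128 115  84  67  75  97 102  94  90  90  89  90  91
   92]
 [ 66  75  91 109 130 138 119  87  69  70  84  89  90  89  88  89  90  92
   92]
 [ 78 110 131 137 140 134 114  83  69  70  86  91  88  87  89  90  90  90
   92]
 [107 132 143 140 131 117 109  85  69  76  91  91  84  86  89  90  92  92
   92]
 [133 141 141 131 109  93 103  94  86  92 101  89  73  77  86  92  94  98
  107]
 [141 137 130 110  82  74  93 104 104 105 100  81  68  77  95 106 112 123
  138]
 [133 116 103  86  67  72  80  87  92  92  89  89  94 104 120 138 142 145
  149]
 [115  97  90  80  68  68  71  81  95 101 111 125 136 140 144 149 149 150
  149]
 [ 98  92  91  89  86  92  99 115 133 139 142 145 149 150 150 148 145 143
  137]
 [ 97 103 109 114 123 134 140 143 148 150 150 149 149 145 141 136 123 115
  109]
 [119 130 139 142 145 149 150 150 149 145 142 140 135 120 111 110 110 116
  124]
 [144 147 149 150 149 149 145 143 136 122 113 105 108 107 116 132 139 142
  145]
 [150 149 147 144 141 135 122 115 108 104 109 112 130 138 143 148 149 150
  150]
 [143 139 128 119 111 110 108 114 124 13
[... 483 characters left out ...]
  93  96  95  87  57  36  51  74  83  83  82
   81]
 [123 108  95  74  46  40  57  74  80  77  62  38  26  45  72  81  82  82
   80]
 [105  91  82  71  45  30  33  44  45  43  33  22  23  49  73  81  82  80
   73]
 [ 90  83  82  77  57  36  24  24  22  22  20  26  42  61  77  82  79  72
   63]
 [ 85  84  83  81  72  56  42  34  31  32  40  53  66  75  78  77  70  64
   58]
 [ 83  82  82  83  82  77  70  63  59  60  68  75  79  78  71  65  61  61
   61]
 [ 83  83  83  85  84  83  82  79  78  78  80  80  77  71  62  59  60  64
   66]
 [ 83  83  83  83  85  83  83  82  82  82  79  71  65  60  56  55  59  61
   60]
 [ 84  84  84  84  84  83  82  83  82  79  72  63  57  55  55  54  53  53
   53]]
```

{"op": "jog_arm", "data": {
  "deltas": [
    [[0,0,30,0,-3,0,10],[0,0,75,0,-6,0,10],[0,0,120,0,-6,0,10],[0,0,165,0,-6,0,10],[0,0,205,0,-6,0,10],[0,0,230,0,-6,0,10],[0,0,245,0,-6,0,10],[0,0,252,0,-6,0,10],[0,0,255,0,-6,0,10],[0,0,255,0,-6,0,10]]
  ]
}}

```text
clock: 11.7
tool_pos: [0.3176, -0.3103, 0.0232]
tool_rot: [0.988, 0.146, -0.051, 0.008]
wrist_force: [-0.5, 0.6, -3.6]
grip_width: 0.0182
grip_force: 126.5
```

{"op": "jog_arm", "data": {
  "deltas": [
    [[0,0,3,0,0,0,10],[0,0,3,0,0,0,10],[0,0,3,0,0,0,50],[0,0,3,0,0,0,50],[0,0,3,0,0,0,50],[0,0,-25,0,2,0,50],[0,0,-65,0,6,0,50],[0,0,-110,0,6,0,50],[0,0,-155,0,6,0,50],[0,0,-200,0,6,0,50]]
  ]
}}

```text
clock: 12.7
tool_pos: [0.3368, -0.3039, 0.2234]
tool_rot: [0.989, 0.145, 0.0, 0.0]
wrist_force: [0.5, 0.1, -1.3]
grip_width: 0.0501
grip_force: 0.0
```

```bash
cat > fk.py <<'E'
from h import *
from scipy.optimize import least_squares
D=[([-1.31838588,.131140623,1.48925342,0,1.52299496],[.19874344,-.56556248,.2302709]),
([-.9018,-.314616670,1.90535465,0,1.54973888],[.31199762,-.3120034,.23166025]),
([-.296079825,-.163356005,1.69250925,0,1.61165718],[.4906036,-.09535828,.27862711])]
s=robot.state();D.append((s["joints"][:5],s["tool_pos"]))
E
python3 - <<'E'
from fk import *
print(s["joints"],s["tool_pos"],s["tool_rot"])
def f(p):
    o=[]
    for q,t in D:
        A=q[1];B=q[1]+q[2];C=B+q[4]
        r=p[0]+p[1]*np.sin(A)+p[2]*np.sin(B)+p[3]*np.cos(B)+p[4]*np.sin(C)
        z=p[5]+p[1]*np.cos(A)+p[2]*np.cos(B)-p[3]*np.sin(B)+p[4]*np.cos(C)
        o+=[r-np.hypot(t[0],t[1]),z-t[2]]
    return np.array(o+[1e-3*(p[4]-.25),1e-3*(p[0]-.0)])
r=least_squares(f,[0,.4,.4,0,.25,.3]);print(np.round(r.x,4),np.round(r.fun*1e3,1))
sc=np.load("sc4.npy",allow_pickle=True).item();k=.7
for n,u,v,z in [("gauge",185,368,.01),("caliper jaw",180,343,0),("cable plug",235,512,0),("cable",195,420,0),("walljn",150,395,0),("pipe box bottom",225,540,.0),("tray N",395,418,.028),("tray E",479,483,.028),("tray W",298,525,.028),("wall?",60,150,0)]:
    print(n,np.round(atz(sc,u*k,v*k,z),3))
w=np.load("w2.npy",allow_pickle=True).item()
for n,u,v,z in [("tray",262,217,.028),("tray",112,297,.028),("tray top",122,0,.028),("handle",440,12,.042),("handle b",440,25,.042),("wash body",680,100,.1)]:
    print("w",n,np.round(atz(w,u*k,v*k,z),4))
E
```

```text
[-8.47194061e-01 -2.73778036e-01  1.88743908e+00  2.77717231e-05
  1.52706737e+00  4.31759281e-01] [ 0.33683015 -0.30391553  0.223396  ] [9.89372332e-01 1.45403582e-01 2.47595353e-04 3.54425466e-04]
[0.0069 0.3675 0.5496 0.0784 0.2724 0.244 ] [ 0.   0.   0.2 -0.1 -0.   0.  -0.2  0.   0.   0. ]
gauge [0.753 0.179 0.01 ]
caliper jaw [ 0.808  0.153 -0.   ]
cable plug [0.509 0.274 0.   ]
cable [0.669 0.224 0.   ]
walljn [0.762 0.246 0.   ]
pipe box bottom [0.489 0.308 0.   ]
tray N [0.421 0.021 0.028]
tray E [0.263 0.017 0.028]
tray W [0.418 0.229 0.028]
wall? [1.458 0.017 0.   ]
w tray [0.4336 0.0097 0.028 ]
w tray [0.2708 0.0087 0.028 ]
w tray top [0.4236 0.1971 0.028 ]
w handle [0.6349 0.079  0.042 ]
w handle b [0.6314 0.0713 0.042 ]
w wash body [ 0.743  -0.0499  0.1   ]
```

```bash
cat > ik.py <<'E'
import numpy as np
from scipy.optimize import least_squares
from scipy.spatial.transform import Rotation as R
P=[.0069,.3675,.5496,.0784,.2724,.244]
LO=np.array([-2.96,-.89,.02,-1.34,0,-2.66]);HI=np.array([2.96,2.26,2.5,4.48,2.73,2.66])
rv=lambda a,t:R.from_rotvec(np.array(a)*t)
Y=[0,1,0];Z=[0,0,1]
def fk(q):
    r0=rv(Z,q[0]); A=r0*rv(Y,q[1]); B=A*rv(Y,q[2]); p=r0.apply([P[0],0,P[5]])
    e=p+A.apply([0,0,P[1]]); w=e+B.apply([P[3],0,P[2]])
    C=B*rv(Z,q[3])*rv(Y,q[4])*rv(Z,q[5]); return w+C.apply([0,0,P[4]]),C*R0,w,e
R0=R.identity()
def ik(pos,rot,q0):
    def f(q):
        p,r,_,_=fk(q); return np.r_[(p-pos)*5,(r.inv()*rot).as_rotvec()]
    s=least_squares(f,np.clip(q0,LO+1e-4,HI-1e-4),bounds=(LO,HI)); return s.x,np.linalg.norm(s.fun)
def frame(z,x):
    z=np.array(z,float);z/=np.linalg.norm(z);x=np.array(x,float);x-=z*(x@z);x/=np.linalg.norm(x)
    return R.from_matrix(np.c_[x,np.cross(z,x),z])
E
python3 - <<'E'
from h import *; import ik
from ik import *
s=robot.state();p,r,w,e=fk(s["joints"])
ik.R0=r.inv()*R.from_quat(s["tool_rot"]);print("err",p-s["tool_pos"],np.degrees(ik.R0.as_rotvec()))
q=s["joints"]
# vertical grip at scoop, drawn out, then pour sequence toward -y
def go(n,pos,z,x):
    global q
    q,er=ik.ik(np.array(pos),frame(z,x),q); p,_,w,e=fk(q); print(n,np.round(q,2),"err",round(er,4),"wrist",np.round(w,2),"elbow",np.round(e,2))
c,sn=np.cos(np.radians(64.5)),np.sin(np.radians(64.5))
go("grip",[.645,.11,.011],[0,0,-1],[c,sn,0]); go("out",[.686,.195,.011],[0,0,-1],[c,sn,0]); go("up",[.686,.195,.15],[0,0,-1],[c,sn,0])
go("over",[.345,.24,.2],[0,0,-1],[0,1,0])
q1=q
for t in (20,40,60,80):
    a=np.radians(t); g=np.array([.345,.13+.14*np.cos(a)-.024,.06+.14*np.sin(a)])
    z=np.array([0,np.sin(a),-np.cos(a)]); go(f"pour{t}",g+.019*z,z,[0,np.cos(a),np.sin(a)])
sd=np.load("sd5.npy",allow_pickle=True).item()
k=.7
for n,u,v,z in [("pipe",100,375,0),("pipe",300,215,0),("junction",60,460,0)]: print(n,np.round(atz(sd,u*k,v*k,z),3),np.round(atz(sd,u*k,v*k,.15),3))
print(sd["frame"].shape); cv2.imwrite("pics/sd5.png",cv2.resize(sd["frame"][:,:,::-1],(800,600)))
E
```

```text
err [-0.03656082 -0.0359513   0.00013782] [-5.70270154e-15  9.63559915e-15  9.00000000e+01]Traceback (most recent call last):
  File "<stdin>", line 11, in <module>
  File "<stdin>", line 9, in go
AttributeError: 'function' object has no attribute 'ik'
```

```bash
cat > t.py <<'E'
from fk import *
def pl(q,t): c,s_=np.cos(q[0]),np.sin(q[0]); return c*t[0]+s_*t[1], -s_*t[0]+c*t[1]
D=D[:3]+[(np.array([-.847194061,-.273778036,1.88743908,0,1.52706737]),np.array([.33683015,-.30391553,.223396]))]
L=np.mean([pl(q,t)[1] for q,t in D]); print("lat",[round(pl(q,t)[1],4) for q,t in D])
def f(p):
    o=[]
    for q,t in D:
        A=q[1];B=q[1]+q[2];C=B+q[4]
        o+=[p[0]+p[1]*np.sin(A)+p[2]*np.sin(B)+p[3]*np.cos(B)+p[4]*np.sin(C)-pl(q,t)[0],
            p[5]+p[1]*np.cos(A)+p[2]*np.cos(B)-p[3]*np.sin(B)+p[4]*np.cos(C)-t[2]]
    return np.array(o+[1e-3*(p[4]-.25),1e-3*(p[0]-.0)])
r=least_squares(f,[0,.4,.4,0,.25,.3]);print(np.round(r.x,4).tolist(),np.round(r.fun*1e3,1))
E
python3 t.py
cat > t2.py <<'E'
from h import *; import ik as I
from ik import fk,frame
import t; I.P=list(t.r.x); I.L=t.L
s=robot.state();p,r,w,e=fk(s["joints"])
I.R0=r.inv()*R.from_quat(s["tool_rot"])
print("err",p-s["tool_pos"])
q=s["joints"]
def go(n,pos,z,x):
    global q
    q,er=I.ik(np.array(pos),frame(z,x),q); p,_,w,e=fk(q); print(n,np.round(q,2),"err",round(er,4),"wrist",np.round(w,2),"elbow",np.round(e,2))
E
sed -i 's/p=r0.apply(\[P\[0\],0,P\[5\]\])/p=r0.apply([P[0],L,P[5]])/; s/^Y=/L=0;Y=/' ik.py
cat > t3.py <<'E'
from t2 import *
c,sn=np.cos(np.radians(64.5)),np.sin(np.radians(64.5))
go("grip",[.645,.11,.011],[0,0,-1],[c,sn,0]); go("out",[.686,.195,.011],[0,0,-1],[c,sn,0]); go("up",[.686,.195,.15],[0,0,-1],[c,sn,0])
go("over",[.345,.24,.2],[0,0,-1],[0,1,0])
for t_ in (20,40,60,80):
    a=np.radians(t_); g=np.array([.345,.13+.14*np.cos(a)-.024,.06+.14*np.sin(a)])
    z=np.array([0,np.sin(a),-np.cos(a)]); go(f"pour{t_}",g+.019*z,z,[0,np.cos(a),np.sin(a)])
sd=np.load("sd5.npy",allow_pickle=True).item()
cv2.imwrite("pics/sd5.png",cv2.resize(sd["frame"][:,:,::-1],(800,600)))
E
python3 t3.py
```

```text
lat [np.float64(0.0512), np.float64(0.0512), np.float64(0.0519), np.float64(0.0512)]
[0.0047, 0.3692, 0.5494, 0.0786, 0.2629, 0.233] [ 0.   0.   0.2 -0.1 -0.1  0.  -0.2  0.   0.   0. ]
lat [np.float64(0.0512), np.float64(0.0512), np.float64(0.0519), np.float64(0.0512)]
[0.0047, 0.3692, 0.5494, 0.0786, 0.2629, 0.233] [ 0.   0.   0.2 -0.1 -0.1  0.  -0.2  0.   0.   0. ]
err [3.63144509e-05 2.52775862e-04 1.45999142e-05]
grip [ 0.09  0.48  1.49 -0.    1.17  0.54] err 0.0 wrist [0.64 0.11 0.27] elbow [0.17 0.07 0.56]
out [0.2  0.62 1.29 0.   1.23 0.65] err 0.0 wrist [0.69 0.19 0.27] elbow [0.21 0.1  0.53]
up [ 0.2   0.48  1.21 -0.    1.44  0.65] err 0.0 wrist [0.69 0.2  0.41] elbow [0.16 0.09 0.56]
over [ 0.49 -0.36  2.   -0.    1.5   0.49] err 0.0 wrist [0.35 0.24 0.46] elbow [-0.14 -0.01  0.58]
pour20 [ 0.28 -0.36  2.24  0.36  1.19  0.16] err 0.0 wrist [0.35 0.15 0.34] elbow [-0.13  0.01  0.58]
pour40 [ 0.01 -0.47  2.31  0.72  1.35 -0.17] err 0.0 wrist [0.35 0.06 0.34] elbow [-0.16  0.05  0.56]
pour60 [-0.25 -0.41  2.34  1.    1.59 -0.44] err 0.0 wrist [ 0.34 -0.04  0.3 ] elbow [-0.13  0.09  0.57]
pour80 [-0.45 -0.2   2.32  1.17  1.85 -0.65] err 0.0 wrist [ 0.35 -0.11  0.24] elbow [-0.04  0.08  0.59]
```

View pics/sd5.png

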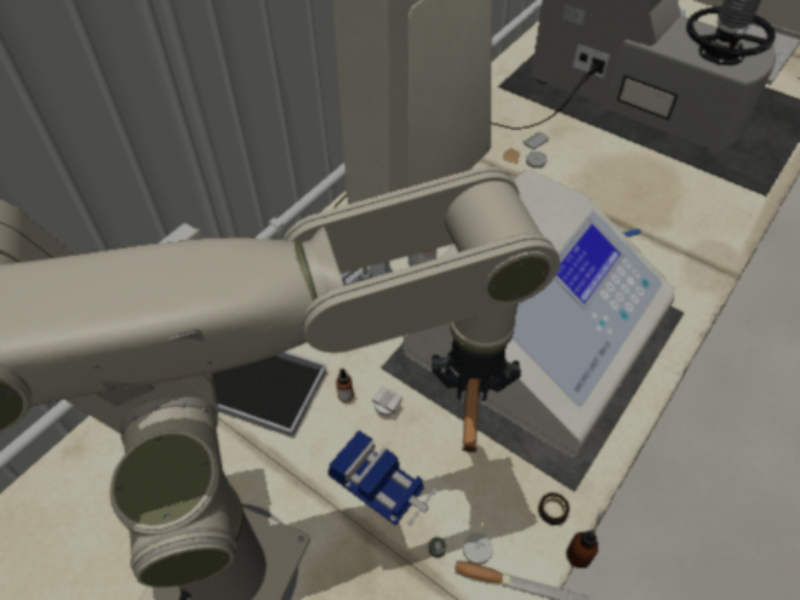

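```bash
python3 - <<'E'
from h import *
sc=np.load("sc4.npy",allow_pickle=True).item();sd=np.load("sd5.npy",allow_pickle=True).item();k=.7
def tri(a,b):
    o1,d1=ray(sc,a[0]*k,a[1]*k);o2,d2=ray(sd,b[0]*k,b[1]*k)
    A=np.c_[d1,-d2];t=np.linalg.lstsq(A,o2-o1,rcond=None)[0];return np.round(o1+d1*t[0],3),np.round(np.linalg.norm(A@t-o2+o1),3)
print(tri((150,398),(275,222)),tri((190,520),(180,238)),tri((150,325),(388,222)))
w=np.load("w4.npy",allow_pickle=True).item()
for im in (sc,):
    for u,v in [(135,345),(165,410),(190,470),(215,545)]: print(u,v,np.round(atz(im,u*k,v*k,0),3),im["frame"][int(v*k),int(u*k)])
w=np.load("w2.npy",allow_pickle=True).item()
# tray fit from wrist image: dark floor contour corners seen
for u,v in [(262,217),(112,297),(122,0)]: print(np.round(atz(w,u*k,v*k,.028),4))
E
```

```text
(array([0.69 , 0.256, 0.098]), np.float64(0.003)) (array([0.441, 0.32 , 0.244]), np.float64(0.02)) (array([ 1.043,  0.132, -0.196]), np.float64(0.002))
135 345 [0.865 0.207 0.   ] [120 115 108]
165 410 [0.721 0.246 0.   ] [123 123 114]
190 470 [0.609 0.279 0.   ] [106 103  99]
215 545 [0.495 0.321 0.   ] [100 100 100]
[0.4336 0.0097 0.028 ]
[0.2708 0.0087 0.028 ]
[0.4236 0.1971 0.028 ]
```

{"op": "jog_arm", "data": {
  "deltas": [
    [[-10,-40,-20,0,0,-6,50],[0,-85,-30,0,0,-12,50],[20,-130,-35,0,0,-18,50],[50,-170,-40,0,0,-24,50],[85,-200,-40,0,0,-30,50],[120,-225,-40,0,0,-36,50],[155,-240,-40,0,0,-42,50],[180,-260,-40,0,0,-47,50],[180,-260,-40,0,0,-47,50]]
  ]
}}

```text
clock: 13.6
tool_pos: [0.4357, -0.0003, 0.2612]
tool_rot: [0.847, 0.531, 0.0, -0.0]
wrist_force: [-1.4, -0.4, -0.1]
grip_width: 0.0501
grip_force: 0.0
```

{"op": "jog_arm", "data": {
  "deltas": [
    [[25,20,0,0,0,0,50],[55,45,0,0,0,0,50],[90,73,0,0,0,0,50],[125,102,0,0,0,0,50],[155,126,0,0,0,0,50],[170,138,0,0,0,0,50],[175,142,0,0,0,0,50],[175,142,0,0,0,0,50]]
  ]
}}

```text
clock: 14.4
tool_pos: [0.6391, 0.0907, 0.2608]
tool_rot: [0.849, 0.528, -0.0, -0.0]
wrist_force: [-1.0, 0.2, 0.3]
grip_width: 0.0496
grip_force: 0.0
```

```bash
python3 - <<'E'
from h import *
s,im=wrist(); print(s["tool_pos"],s["tool_rot"])
np.save("w6.npy",im,allow_pickle=True)
q=robot.masks_of(im,"scoop")
for r in q[:2]:print(r["confidence"],r["rect"])
f=im["frame"][:,:,::-1].copy()
f[...,1][cv2.Canny(q[0]["mask"].astype(np.uint8)*255,50,100)>0]=255
cv2.imwrite("pics/w6.png",cv2.resize(f,(800,600)))
E
```

```text
[0.63914751 0.09068046 0.26081344] [ 8.49290233e-01  5.27926021e-01 -4.42287232e-04 -1.41882291e-04]
0.72 [281.1, 192.8, 88.8, 126.2]
```

View pics/w6.png

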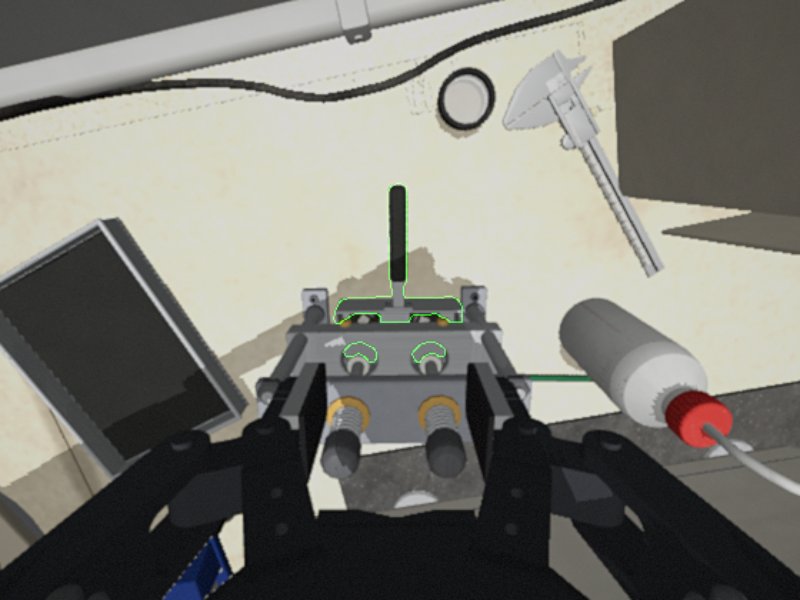

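The wrist view shows the scoop handle from (398,190) to (398,283), centred between the feet. There is clear bench between it and the pipe at row 40, and a mount rim is visible in the scoop.

```bash
python3 - <<'E'
from h import *
im=np.load("w6.npy",allow_pickle=True).item();k=.7
s=robot.state();Rt=R.from_quat(s["tool_rot"]).as_matrix();t=s["tool_pos"]
for n,u,v,z in [("hend",398,187,.038),("hin",398,283,.041),("foot L",303,290,.0),("pipe edge",400,45,.09),("cable",330,97,0),("gauge",465,128,0),("tray corner",245,413,.028),("tray back",110,220,.028),("tray front",110,475,.028),("back wall mid",398,300,.04)]:
    p=atz(im,u*k,v*k,z);print(n,np.round(p,4),"tool mm",np.round(Rt.T@(p-t)*1000,1))
E
```

```text
hend [0.6668 0.142  0.038 ] tool mm [ 59.    2.5 223.4]
hin [0.6313 0.0696 0.041 ] tool mm [-21.7   2.7 220.4]
foot L [0.5407 0.0942 0.    ] tool mm [-39.7 -89.5 261.4]
pipe edge [0.7077 0.2229 0.09  ] tool mm [149.6   3.3 171.4]
cable [0.6469 0.2331 0.    ] tool mm [131.8 -55.7 261.4]
gauge [0.7406 0.1594 0.    ] tool mm [107.3  60.9 261.4]
tray corner [0.435  0.0138 0.028 ] tool mm [-158.6 -148.6  233.5]
tray back [0.4317 0.2266 0.028 ] tool mm [  30.7 -245.8  233.4]
tray front [0.2695 0.0133 0.028 ] tool mm [-232.3 -296.7  233.5]
back wall mid [0.6243 0.0554 0.04  ] tool mm [-37.5   2.7 221.4]
```

{"op": "jog_arm", "data": {
  "deltas": [
    [[4,1,40,0,0,0,50],[8,2.5,85,0,0,0,50],[8,2.5,130,0,0,0,50],[8,2.5,175,0,0,0,50],[8,2.5,210,0,0,0,50],[8,2.5,235,0,0,0,50],[8,2.5,248,0,0,0,50],[8,2.5,249,0,0,0,50]]
  ]
}}

```text
clock: 15.3
tool_pos: [0.6431, 0.0964, 0.0107]
tool_rot: [0.849, 0.528, -0.001, -0.001]
wrist_force: [-0.2, -0.3, 0.1]
grip_width: 0.0498
grip_force: 0.0
```

{"op": "jog_arm", "data": {
  "deltas": [
    [[0,0,0,0,0,0,8],[0,0,0,0,0,0,5],[0,0,0,0,0,0,5],[0,0,0,0,0,0,5],[0,0,0,0,0,0,5],[0,0,-3,0,0,0,5],[0,0,-4,0,0,0,5],[4,0,-4,0,0,0,5],[10,0,-4,0,0,0,5]]
  ],
  "newtons": 120
}}

```text
clock: 16.2
tool_pos: [0.6491, 0.1062, 0.0158]
tool_rot: [0.849, 0.528, -0.0, -0.0]
wrist_force: [0.3, 0.7, -3.0]
grip_width: 0.013
grip_force: 117.7
```

{"op": "jog_arm", "data": {
  "deltas": [
    [[7,0,0,0,0,0,5],[15,0,0,0,0,0,5],[24,0,0,0,0,0,5],[33,0,0,0,0,0,5],[42,0,0,0,0,0,5],[51,0,0,0,0,0,5],[58,0,0,0,0,0,5],[63,0,0,0,0,0,5],[65,0,0,0,0,0,5],[65,0,0,0,0,0,5]]
  ]
}}

```text
clock: 17.2
tool_pos: [0.6781, 0.1645, 0.0162]
tool_rot: [0.849, 0.528, -0.0, 0.0]
wrist_force: [-0.4, -0.6, -3.2]
grip_width: 0.0129
grip_force: 117.7
```

{"op": "jog_arm", "data": {
  "deltas": [
    [[0,0,-5,0,0,0,5],[0,0,-15,0,0,0,5],[0,0,-30,0,0,0,5],[0,0,-50,0,0,0,5],[0,0,-72,0,0,0,5],[0,0,-97,0,0,0,5],[0,0,-122,0,0,0,5],[0,0,-145,0,0,0,5],[0,0,-155,0,0,0,5],[0,0,-160,0,0,0,5]]
  ]
}}

```text
clock: 18.2
tool_pos: [0.6791, 0.1644, 0.179]
tool_rot: [0.849, 0.528, 0.002, 0.001]
wrist_force: [0.2, 0.0, -3.2]
grip_width: 0.0129
grip_force: 117.8
```

{"op": "jog_arm", "data": {
  "deltas": [
    [[0,0,-15,0,0,0,5],[0,0,-40,0,0,0,5],[0,0,-65,0,0,0,5],[-4,-9,-72,0,0,-1,5],[-12,-27,-75,0,0,-3,5],[-24,-52,-75,0,0,-6,5],[-37,-80,-75,0,0,-9,5],[-51,-110,-75,0,0,-12,5],[-65,-140,-75,0,0,-15,5],[-79,-170,-75,0,0,-18,5]]
  ]
}}

```text
clock: 19.2
tool_pos: [0.488, 0.1685, 0.2495]
tool_rot: [0.755, 0.656, -0.001, -0.001]
wrist_force: [-0.5, -0.2, -2.0]
grip_width: 0.0128
grip_force: 117.9
```

```bash
cat > t4.py <<'E'
from t2 import *
t0,q0=s["tool_pos"],R.from_quat(s["tool_rot"])
def rel(pos,rot):
    print("  delta mm",np.round(q0.inv().apply(np.array(pos)-t0)*1000,1),"turn",np.round(np.degrees((q0.inv()*rot).as_rotvec()),1))
E
cat > t5.py <<'E'
from t4 import *
print(s["tool_pos"],s["tool_rot"],s["wrist_force"])
G=np.array([.350,.17,.195])
for t_ in range(0,90,10):
    a=np.radians(t_); z=np.array([0,np.sin(a),-np.cos(a)]); fr=frame(z,[0,np.cos(a),np.sin(a)])
    go(t_,G+.019*z,z,[0,np.cos(a),np.sin(a)])
    if t_==0: rel(G+.019*z,fr)
E
python3 t5.py
```

```text
lat [np.float64(0.0512), np.float64(0.0512), np.float64(0.0519), np.float64(0.0512)]
[0.0047, 0.3692, 0.5494, 0.0786, 0.2629, 0.233] [ 0.   0.   0.2 -0.1 -0.1  0.  -0.2  0.   0.   0. ]
err [ 0.00056148  0.00032255 -0.00010022]
[0.48803257 0.16849726 0.24947749] [ 7.55115529e-01  6.55590602e-01 -1.05387083e-03 -6.24527136e-04] [-0.52634797 -0.20825816 -1.99016712]
0 [ 0.32 -0.45  2.11 -0.    1.48  0.32] err 0.0 wrist [0.35 0.17 0.44] elbow [-0.16  0.    0.57]
  delta mm [ -17.8 -136.7   73.8] turn [-0.1  0.  -8.1]
10 [ 0.21 -0.5   2.15  0.17  1.46  0.19] err 0.0 wrist [0.35 0.13 0.44] elbow [-0.18  0.01  0.56]
20 [ 0.1  -0.54  2.19  0.35  1.45  0.06] err 0.0 wrist [0.35 0.09 0.42] elbow [-0.19  0.03  0.55]
30 [-0.01 -0.55  2.23  0.53  1.47 -0.07] err 0.0 wrist [0.35 0.05 0.41] elbow [-0.19  0.05  0.55]
40 [-0.11 -0.53  2.27  0.69  1.51 -0.19] err 0.0 wrist [0.35 0.01 0.38] elbow [-0.18  0.07  0.55]
50 [-0.2  -0.49  2.3   0.85  1.56 -0.31] err 0.0 wrist [ 0.35 -0.02  0.35] elbow [-0.15  0.08  0.56]
60 [-0.26 -0.42  2.32  0.99  1.62 -0.42] err 0.0 wrist [ 0.35 -0.04  0.32] elbow [-0.13  0.09  0.57]
70 [-0.31 -0.32  2.33  1.12  1.69 -0.52] err 0.0 wrist [ 0.35 -0.06  0.28] elbow [-0.09  0.08  0.58]
80 [-0.34 -0.21  2.34  1.24  1.76 -0.62] err 0.0 wrist [ 0.35 -0.07  0.24] elbow [-0.05  0.07  0.59]
```

{"op": "jog_arm", "data": {
  "deltas": [
    [[-4,-30,5,0,0,-2,5],[-9,-68,15,0,0,-4,5],[-13,-100,30,0,0,-6,5],[-16,-123,50,0,0,-8,5],[-18,-134,70,0,0,-8,5],[-18,-137,83,0,0,-8,5],[-18,-137,88,0,0,-8,5],[-18,-137,88,0,0,-8,5]]
  ]
}}

```text
clock: 20.0
tool_pos: [0.3524, 0.1703, 0.1625]
tool_rot: [0.709, 0.706, -0.001, -0.0]
wrist_force: [0.3, 0.5, -2.9]
grip_width: 0.0127
grip_force: 118.0
```

{"op": "jog_arm", "data": {
  "deltas": [
    [[1,0,0,0,4,0,5],[3,0,0,0,10,0,5],[5,0,-1,0,16,0,5],[7,0,-1,0,22,0,5],[9,0,-2,0,28,0,5],[11,0,-3,0,34,0,5],[12,0,-4,0,40,0,5],[13,0,-5,0,44,0,5],[14,0,-6,0,48,0,5],[15,0,-7,0,51,0,5]]
  ]
}}

```text
clock: 21.0
tool_pos: [0.354, 0.1841, 0.1708]
tool_rot: [0.64, 0.636, 0.306, -0.303]
wrist_force: [-0.3, 0.5, -3.6]
grip_width: 0.013
grip_force: 118.2
```

```bash
python3 - <<'E'
from h import *
s=robot.state(); r=R.from_quat(s["tool_rot"]).as_matrix()
print(s["clock"],s["tool_pos"],s["wrist_force"],"tilt",np.degrees(np.arccos(-r[2,2])),"x",r[:,0],"y",r[:,1],s["joints"])
print("grip",s["tool_pos"]-.019*r[:,2], "lip est", s["tool_pos"]-.019*r[:,2]-.127*r[:,0])
E
```

```text
21.0 [0.35401659 0.1841334  0.17083648] [-0.26362851  0.45001059 -3.62680795] tilt 51.066649907564575 x [0.00233975 0.62841395 0.77787559] y [ 0.99998136 -0.00585719  0.00172397] [-0.41628527 -0.35397764  2.30836254  0.79614169  1.62253173 -0.55328092]
grip [0.35390944 0.16935412 0.18277638] lip est [0.35361229 0.08954554 0.08398618]
```

{"op": "jog_arm", "data": {
  "deltas": [
    [[1,0,0,0,5,0,5],[3,0,0,0,10,0,5],[5,0,-1,0,16,0,5],[7,0,-1,0,22,0,5],[9,0,-2,0,27,0,5],[10,0,-3,0,31,0,5],[11,0,-4,0,34,0,5],[11,0,-4,0,34,0,5],[11,0,-4,0,34,0,5],[11,0,-4,0,34,0,5]]
  ]
}}

```text
clock: 22.0
tool_pos: [0.3534, 0.1888, 0.1814]
tool_rot: [0.523, 0.521, 0.478, -0.476]
wrist_force: [0.4, 0.0, -2.4]
grip_width: 0.0125
grip_force: 118.4
```

```bash
python3 - <<'E'
from h import *
s=robot.state(); r=R.from_quat(s["tool_rot"]).as_matrix()
print(s["clock"],s["tool_pos"],s["wrist_force"],"tilt",np.degrees(np.arccos(-r[2,2])),s["joints"])
for n in ("scene","side"):
    im=robot.get_image(n); np.save(f"{n}7.npy",im,allow_pickle=True); cv2.imwrite(f"pics/{n}7.png",im["frame"][:,:,::-1])
    for l in ("mount_a","scoop","tray"):
        for q in robot.masks_of(im,l)[:3]:print(n,l,round(q["confidence"],2),np.round(q["rect"]),np.round(atz(im,*q["rect"][:2],.013),3))
E
```

```text
22.0 [0.35338043 0.18878172 0.18142803] [ 0.43398886  0.04159532 -2.38754189] tilt 84.85066697225606 [-0.59132309  0.22247237  2.22231644  1.04555966  1.85996189 -0.98116703]
scene mount_a 0.6 [294. 352.  17.  16.] [0.312 0.09  0.013]
scene mount_a 0.48 [266. 323.  11.  16.] [0.398 0.084 0.013]
scene scoop 0.6 [250. 357.  69.  59.] [0.373 0.158 0.013]
scene tray 0.84 [269. 366. 132. 107.] [0.333 0.146 0.013]
side mount_a 0.64 [185. 282.  10.   8.] [0.307 0.092 0.013]
side scoop 0.56 [156. 268.  11.   5.] [0.316 0.194 0.013]
side tray 0.94 [175. 283.  84.  44.] [0.292 0.116 0.013]
```

{"op": "jog_arm", "data": {
  "deltas": [
    [[3,0,0,0,-4,0,5],[8,0,-1,0,-10,0,5],[13,0,-3,0,-17,0,5],[21,0,-5,0,-24,0,5],[29,0,-7,0,-31,0,5],[37,0,-9,0,-38,0,5],[45,0,-11,0,-45,0,5],[54,0,-14,0,-52,0,5],[62,0,-16,0,-58,0,5],[67,0,-18,0,-63,0,5]]
  ]
}}

```text
clock: 23.4
tool_pos: [0.3526, 0.1774, 0.2512]
tool_rot: [0.696, 0.693, 0.135, -0.132]
wrist_force: [-0.6, -0.4, -3.2]
grip_width: 0.0126
grip_force: 118.1
```

```bash
cat > t6.py <<'E'
from t4 import *
r=q0.as_matrix();print(s["clock"],s["tool_pos"],s["wrist_force"],"tilt",np.degrees(np.arccos(-r[2,2])),s["joints"])
c,sn=np.cos(np.radians(64.2)),np.sin(np.radians(64.2))
fr=frame([0,0,-1],[0,1,0]); rel([.4,.175,.25],fr)
E
python3 t6.py | tail -2
```

```text
23.4 [0.35258347 0.17744877 0.25118262] [-0.59388294 -0.4139647  -3.17477889] tilt 21.794418759449524 [-0.02620732 -0.59186095  2.11381879  0.38085796  1.62165572 -0.00349714]
  delta mm [-2.6 47.4  0.4] turn [  0.2 -21.8  -0.2]
```

{"op": "jog_arm", "data": {
  "deltas": [
    [[0,5,0,0,-5,0,5],[-1,14,0,0,-10,0,5],[-2,26,0,0,-15,0,5],[-3,37,0,0,-19,0,5],[-3,45,0,0,-21.8,0,5],[-3,47,0,0,-21.8,0,5],[-3,47,0,0,-21.8,0,5]]
  ]
}}

```text
clock: 24.1
tool_pos: [0.3988, 0.1746, 0.2478]
tool_rot: [0.708, 0.706, 0.001, -0.002]
wrist_force: [-0.3, 0.5, -2.3]
grip_width: 0.0128
grip_force: 118.1
```

```bash
cat > t7.py <<'E'
from t4 import *
r=q0.as_matrix();print(s["clock"],s["tool_pos"],s["wrist_force"],"tilt",np.degrees(np.arccos(-r[2,2])))
c,sn=np.cos(np.radians(64.2)),np.sin(np.radians(64.2))
fr=frame([0,0,-1],[c,sn,0]); rel([.679,.165,.25],fr)
E
python3 t7.py | tail -2
```

```text
24.1 [0.39880584 0.17462084 0.24775859] [-0.30542236  0.54640995 -2.30577498] tilt 0.28511854007788867
  delta mm [ -8.7 280.2  -2.9] turn [-0.2 -0.2 25.6]
```

{"op": "jog_arm", "data": {
  "deltas": [
    [[0,20,-3,0,0,1,5],[-1,50,-3,0,0,3,5],[-2,85,-3,0,0,7,5],[-3,120,-3,0,0,11,5],[-5,160,-3,0,0,15,5],[-6,200,-3,0,0,19,5],[-8,240,-3,0,0,23,5],[-9,268,-3,0,0,25,5],[-9,280,-3,0,0,25.6,5],[-9,280,-3,0,0,25.6,5]]
  ]
}}

```text
clock: 25.1
tool_pos: [0.6801, 0.1625, 0.2504]
tool_rot: [0.848, 0.53, 0.0, -0.002]
wrist_force: [-0.4, -0.2, -2.2]
grip_width: 0.0129
grip_force: 118.1
```

{"op": "jog_arm", "data": {
  "deltas": [
    [[0,0,15,0,0,0,5],[0,0,45,0,0,0,5],[0,0,80,0,0,0,5],[0,0,120,0,0,0,5],[0,0,160,0,0,0,5],[0,0,195,0,0,0,5],[0,0,215,0,0,0,5],[0,0,225,0,0,0,5],[0,0,229,0,0,0,5],[0,0,231,0,0,0,5]]
  ]
}}

```text
clock: 26.1
tool_pos: [0.6798, 0.1649, 0.0214]
tool_rot: [0.847, 0.531, 0.002, -0.001]
wrist_force: [0.2, -0.3, -2.3]
grip_width: 0.0131
grip_force: 118.0
```

{"op": "jog_arm", "data": {
  "deltas": [
    [[0,0,3,0,0,0,5],[0,0,5,0,0,0,5],[0,0,7,0,0,0,5],[0,0,8,0,0,0,5],[0,0,8,0,0,0,5]]
  ]
}}

```text
clock: 26.6
tool_pos: [0.6807, 0.1651, 0.0147]
tool_rot: [0.847, 0.531, 0.002, -0.001]
wrist_force: [-3.3, -0.2, 7.1]
grip_width: 0.0131
grip_force: 119.7
```

{"op": "jog_arm", "data": {
  "deltas": [
    [[0,0,0,0,0,0,45],[0,0,0,0,0,0,45],[0,0,0,0,0,0,45],[0,0,0,0,0,0,45],[0,0,-15,0,0,0,45],[0,0,-45,0,0,0,45],[0,0,-85,0,0,0,45],[0,0,-130,0,0,0,45],[-25,0,-175,0,0,0,45],[-60,0,-215,0,0,0,45]]
  ]
}}

```text
clock: 27.6
tool_pos: [0.655, 0.1136, 0.2279]
tool_rot: [0.847, 0.532, 0.003, -0.001]
wrist_force: [0.3, -1.5, 0.4]
grip_width: 0.0451
grip_force: 0.0
```

{"op": "jog_arm", "data": {
  "deltas": [
    [[-30,-20,-30,0,0,0,45],[-60,-40,-50,0,0,0,45],[-60,-40,-50,0,0,0,45]]
  ]
}}

```text
clock: 27.9
tool_pos: [0.592, 0.0743, 0.2802]
tool_rot: [0.848, 0.53, 0.004, 0.001]
wrist_force: [1.6, -0.8, 0.8]
grip_width: 0.0449
grip_force: 0.0
```

```bash
python3 - <<'E'
from h import *
s,w=wrist();ims={"wrist":w,"scene":robot.get_image("scene"),"side":robot.get_image("side")}
print(s["clock"],s["tool_pos"],s["wrist_force"])
for n,im in ims.items():
    for l in ("mount_a","scoop","tray","mallet","vial","vee_block","wash"):
        for q in robot.masks_of(im,l)[:2]:
            if q["confidence"]>.35:print(n,l,round(q["confidence"],2),np.round(q["rect"]),np.round(atz(im,*q["rect"][:2],.015),3))
E
```

```text
27.9 [0.59196357 0.07427835 0.28021658] [ 1.6478007  -0.80639237  0.77892048]
wrist mount_a 0.68 [103. 252.  20.  25.] [0.314 0.083 0.015]
wrist mount_a 0.53 [143. 230.  23.  23.] [0.385 0.086 0.015]
wrist scoop 0.6 [309. 108.  91. 156.] [0.669 0.133 0.015]
wrist tray 0.63 [ 99. 216. 198. 187.] [0.342 0.131 0.015]
wrist vee_block 0.93 [232. 344.  21.  29.] [ 0.407 -0.145  0.015]
wrist wash 0.93 [486. 233. 147.  96.] [ 0.83  -0.136  0.015]
scene mount_a 0.6 [294. 350.  16.  12.] [0.315 0.088 0.015]
scene mount_a 0.42 [265. 324.  13.  15.] [0.396 0.087 0.015]
scene scoop 0.96 [171. 256.  84.  50.] [0.678 0.112 0.015]
scene tray 0.84 [270. 353. 132. 133.] [0.348 0.127 0.015]
scene mallet 0.85 [398. 220.  71.  35.] [ 0.32  -0.338  0.015]
scene vial 0.63 [170. 261.  84.  54.] [0.67  0.122 0.015]
scene vee_block 0.95 [330. 256.  28.  27.] [ 0.389 -0.14   0.015]
scene wash 0.68 [200. 169.  18.  39.] [ 0.835 -0.124  0.015]
side mount_a 0.42 [198. 258.   9.  13.] [0.389 0.094 0.015]
side scoop 0.71 [217. 188.  18.  38.] [0.653 0.16  0.015]
side tray 0.63 [248. 197.  55.  76.] [0.653 0.051 0.015]
side tray 0.57 [180. 270.  99.  71.] [0.336 0.123 0.015]
side mallet 0.9 [321. 327.  12.  69.] [ 0.319 -0.309  0.015]
side vial 0.53 [242. 268.  15.  23.] [ 0.405 -0.042  0.015]
side vial 0.36 [254. 178.   9.  33.] [0.736 0.067 0.015]
side vee_block 0.73 [270. 281.  18.  19.] [ 0.398 -0.132  0.015]
side wash 0.79 [296. 165.  18.  47.] [ 0.84  -0.045  0.015]
```

```bash
python3 -c "
from plant import robot
print(robot.finish_job())"
```

```text
the job is handed in; nothing more can be done
None
```

I handed the job in at about 28 s of the 69 s allowed. The final camera detections put both mounts in the tray, the scoop clear of the stand and the mallet back on the bench, with the anvil and wash bottle where they began. I didn't view a final picture, so I haven't confirmed the scoop is upright or the mallet lies flat, and the vial showed only in weak detections. The hand-in gave no verdict.

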